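# Rack the sawn slabs

### The job

Clear the draining stand: put both sawn stone slabs upright, on edge, into the slotted wooden rack, right down to the floor of the slots. Each slab goes into the empty slot that fits its thickness: the thick slab in the wide slot, the thin slab in the narrow one. Leave the slab that is already in the rack and everything else on the bench where it is.

Things in the scene. Friction and masses are not known exactly. Their poses are not given: they have to be found in the camera images.
- thick_slab: Thick sawn slab of grey stone with a spiral fossil in 1 mm relief on its upper face, about 0.3 kg; starts leaning on the draining stand. Origin: middle of the lower edge of the face that lies on the board; the stone spans own x 0 to 16 mm (thickness), y -30 to 30 mm, z 0 to 120 mm (up the slab, which leans 35 degrees towards the robot)
- thick_slab_foot (a point): centre of the underside (the 16 x 60 mm lower end) of the thick slab; axes as the slab's
- thin_slab: Thin sawn slab, otherwise like the thick one, about 0.14 kg, leaning beside it on the stand; which is left and which right changes. Origin: middle of the lower edge of the face that lies on the board; the stone spans own x 0 to 9 mm (thickness), y -30 to 30 mm, z 0 to 105 mm
- thin_slab_foot (a point): centre of the underside (9 x 60 mm) of the thin slab; axes as the slab's
- drain_stand: Wooden draining stand fixed to the bench, footprint 90 x 150 mm: a board leaning 35 degrees, its top towards the robot, with a ledge square to its foot. The slabs lie side by side on the board's far, upper side. Origin: on the bench below the line where board and ledge meet, midway along it; x away from the robot, y along the ledge
- rack: Wooden slotted rack fixed to the bench: base 142 x 84 mm, 10 mm thick; three slots 48 mm apart in a row along its own x, each between two upright fins 6 mm thick whose rounded tops are 52 mm above the bench. Slots are 68 mm long (own y), closed at the ends. Near one (-x) 20 mm wide, middle one full, far one (+x) 13 mm wide. Origin: centre of its underside
- stand_root (a point): middle of the line where the stand's board and ledge meet, 26 mm above the bench, where the slabs' lower edges rest. The board backs only the lowest 62 mm of a slab; above that both its faces are free. Slab centres are 40 mm to either side along y
- wide_slot (a point): centre of the floor of the 20 mm wide slot (floor 10 mm above the bench, slot 42 mm deep); x across the slot, y along it, z up
- narrow_slot (a point): centre of the floor of the 13 mm wide slot (floor 10 mm above the bench, slot 42 mm deep); x across the slot, y along it, z up
- racked_slab: Stone slab already standing in the rack's middle slot, 12 mm thick, 60 wide, 95 high; stays there. Origin: middle of the lower edge of one face
- jar_1: Bystander: small brown jar with a white lid, 62 mm wide, 78 high. Origin at the centre of its underside
- tool_tin: Bystander: open plain tin, 66 mm wide, 91 high. Origin at the centre of its underside
- tape_roll: Bystander: roll of tape lying flat, 93 mm wide, 24 high. Origin at the centre of its underside
- bristle_brush: Bystander: flat brush lying on the bench, 48 x 202 mm, 15 high. Origin at the centre of its underside
- glue_bottle: Bystander: small white bottle, 38 mm wide, 100 high. Origin at the centre of its underside
- flake_1: Bystander: chip of dark stone, 34 x 53 mm, 12 high. Origin at the centre of its underside
- flake_5: Bystander: chip of dark stone, 32 x 46 mm, 8 high. Origin at the centre of its underside

How it is judged:
By the outcome, as a careful person would: the job done as asked, in the order asked, and still so for the second after the job is handed in, with the robot touching nothing.
It also fails if it takes over 58 s, if anything falls off the work surface, if the arm or the gripper's body presses on something with over 40 N, if the wrist force passes 120 N, or if a joint passes its speed limit or range.

### The arm

A 7-joint arm with a two-finger parallel gripper is mounted at the origin on a cart in front of the work surface, level with it; the furniture and walls round the work are solid. World frame = base frame: x ahead of the robot, y to its left, z up, the work surface at z = 0. Lengths are in m, angles in degrees, forces in N, time in s.
With the tool pointing down it reaches from about 0.425 to 1.025 m from the base axis. Payload 3.6 kg.
Tool frame: the origin (TCP) lies on the centre line of the jaws, within the pads' length; the fingertips stand 11 mm ahead of it and the grasp point (between the pads) lies 8 mm behind it; z points along the fingers, y is the line along which they close (so a half turn about z gives the same grasp; the last joint's range is limited). The gripper opens to 85 mm and grips with 20 to 120 N. Pads are 22 mm wide; open, the fingers measure 114 mm over their backs; the gripper's body (76 mm by 85 mm) begins 54 mm behind the grasp point. The pads swing forward as they close: fully open they stand 13 mm farther back than shut.
Start: joints at [-79.555, 33.873, 2.773, 92.16, -1.908, 54.013, -1.931], TCP at [0.197, 0.698, 0.242] pointing down, gripper open.
Joint ranges: [-153.93, 153.93], [-27.13, 128.08], [-72.61, 78.16], [10.71, 143.7], [-87.88, 267.88], [4.46, 118.87], [-176.78, 176.78]. Speed limits (degrees/s): [147.25, 147.25, 180, 180, 180, 180, 180].

### API

Orientations are given as a 3x3 rotation matrix whose columns are the frame's x, y, z axes.
In Python, from rig import robot, vision gives the robot as it stands. The module is installed in compiled form; this text tells all that it offers. Calls block until the motion is done:
- robot.goto(position, orientation): joint-space move of the TCP to a pose.
- robot.movel(position, max_speed=0.15, frame=None, f_stop=None): straight line of the TCP; frame=None keeps the orientation; max_speed is the mean speed in m/s. With f_stop (N) it stops when the force on the tool has changed by that much, and returns True; else False.
- robot.set_joints(angles): joint-space move.
- robot.gripper_to(opening, grip_force=None): finger opening in m; grip_force is the grip in N (None keeps the last); returns when the fingers have stopped.
- robot.dwell(seconds).
- robot.inverse_kinematics(position, orientation): joint angles nearest the present ones, or None.
- robot.get_obs(): the state.
- vision.capture(name): name is "side" or "top"; returns a dict with "color" (480x640x3 uint8, red, green, blue), "z_map" (480x640 float32, m along the optical axis (not along the pixel's ray), 0 where there is no reading), "intrinsics" (3x3 intrinsics, pixels), "camera_from_world" (4x4, takes a point from world to camera coordinates). Camera axes: x right, y down, z forward; pixel columns grow to the right and rows downward; lengths in m; the calibration is good to about 2 mm. A picture is of the moment at which its call begins.
A pose or a line that the arm cannot do raises robot.Unreachable and nothing moves.
- robot.sign_off(): hands the job in; it is judged then, once.
The state is a dict: "time": time; "qpos": joint angles; "joint_vel": joint speeds; "effort": joint torques, N m; "eef_pos": TCP position; "ee_rot": TCP orientation; "contact_force": force on the tool from outside, world axes, zero at the start; "wrist_torque": the same for the moment, N m; "width": finger opening in m; "finger_force": force on a finger pad.
Only numpy, scipy, OpenCV 4.12 (cv2) and the standard library are available. Lean on these libraries where they do the work, as an engineer would, in place of code of your own. Each camera call takes 0.05 s, during which the arm holds its last target. There are 200 camera calls.

## Working session

There is one attempt and no reset: what is moved stays moved. The work goes in short steps, each a Python script; the robot and the scene stay as the last script left them, time stands still between calls to the robot, and variables do not carry over. Pictures are saved under pics/ and viewed, at most 10 in all, crops included, and the job is handed in when it is done.

```bash
mkdir -p pics; ls; python3 - <<'E'
from rig import robot, vision
import cv2, numpy as np
for n in("top","side"):
    c=vision.capture(n); np.savez(f"{n}0.npz",**c); cv2.imwrite(f"pics/{n}0.png",c["color"][:,:,::-1])
    print(n,c["intrinsics"].round(1).tolist(),np.linalg.inv(c["camera_from_world"]).round(3).tolist(),(c["z_map"]>0).mean())
o=robot.get_obs(); print(o["time"],o["eef_pos"],o["width"])
E
```

```text
pics
top [[495.0, 0.0, 317.3], [0.0, 495.0, 239.3], [0.0, 0.0, 1.0]] [[-0.0, -0.988, 0.158, 0.444], [-1.0, 0.002, 0.01, -0.05], [-0.011, -0.157, -0.987, 1.013], [0.0, 0.0, 0.0, 1.0]] 0.9960872395833333
side [[548.6, 0.0, 319.7], [0.0, 548.6, 236.7], [0.0, 0.0, 1.0]] [[0.994, -0.083, 0.072, 0.51], [-0.108, -0.604, 0.79, -0.985], [-0.022, -0.793, -0.609, 0.786], [0.0, 0.0, 0.0, 1.0]] 0.9960123697916666
0.1 [0.19725433 0.69687777 0.2412559 ] 0.08513406514309883
```

View pics/top0.png

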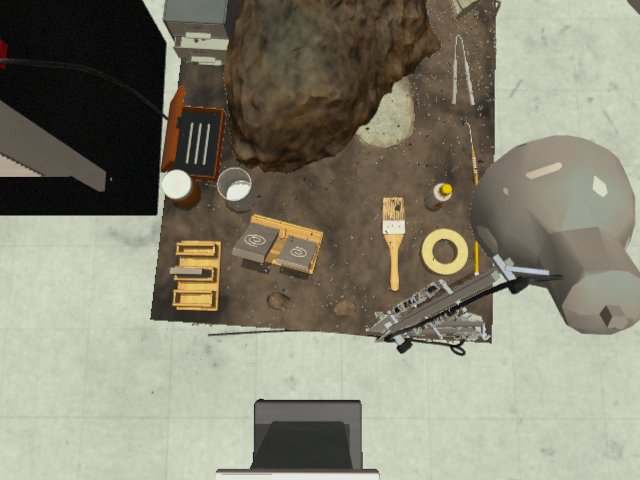

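View pics/side0.png

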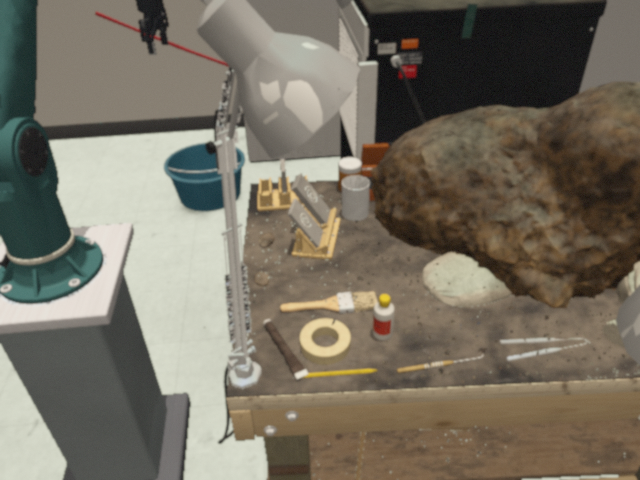

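Top view: the rack is at about (196,275) with its middle slab, and the stand is at about (280,245). The larger slab is on its left (254,240) and the smaller on its right (298,252). The big rock is beyond, the tin is at (235,185), and the lamp is at the bottom right. The side view shows the stand at (315,220) and the rack at (275,193).

```bash
cat > h.py <<'E'
import numpy as np, cv2
def load(n): return dict(np.load(n))
def cloud(c):
    v,u=np.mgrid[:480,:640]; K=c["intrinsics"]; z=c["z_map"]
    P=np.stack([(u-K[0,2])/K[0,0]*z,(v-K[1,2])/K[1,1]*z,z,np.ones_like(z)],-1)
    return (P@np.linalg.inv(c["camera_from_world"]).T)[...,:3]
E
python3 - <<'E'
from h import *
t=load("top0.npz"); s=load("side0.npz")
a=cv2.resize(t["color"][165:325,150:350],None,fx=4,fy=4,interpolation=cv2.INTER_CUBIC)[:600]
cv2.imwrite("pics/topc.png",a[:,:,::-1])
b=cv2.resize(s["color"][160:270,240:400],None,fx=5,fy=5,interpolation=cv2.INTER_CUBIC)
cv2.imwrite("pics/sidec.png",b[:,:,::-1])
P=cloud(t); 
for u,v in [(196,240),(196,255),(196,262),(196,272),(189,271),(196,298),(252,240),(240,253),(298,250),(275,245),(295,225),(320,235),(230,300),(260,290),(330,290),(235,185)]: print(u,v,P[v,u].round(4))
E
```

```text
196 240 [ 0.6056  0.2132 -0.0039]
196 255 [0.5674 0.1984 0.0486]
196 262 [0.5582 0.2084 0.0078]
196 272 [0.5286 0.1827 0.1049]
189 271 [0.5302 0.1947 0.1084]
196 298 [0.4849 0.2054 0.0086]
252 240 [0.5896 0.0819 0.0957]
240 253 [0.5607 0.0983 0.1287]
298 250 [ 0.5734 -0.0036  0.0747]
275 245 [0.5852 0.0419 0.0604]
295 225 [0.6352 0.0064 0.0051]
320 235 [ 0.6087 -0.0456  0.0374]
230 300 [ 0.4812  0.1382 -0.0009]
260 290 [ 0.5015  0.0775 -0.0023]
330 290 [ 0.5014 -0.0657 -0.0029]
235 185 [0.7217 0.1336 0.0029]
```

View pics/topc.png

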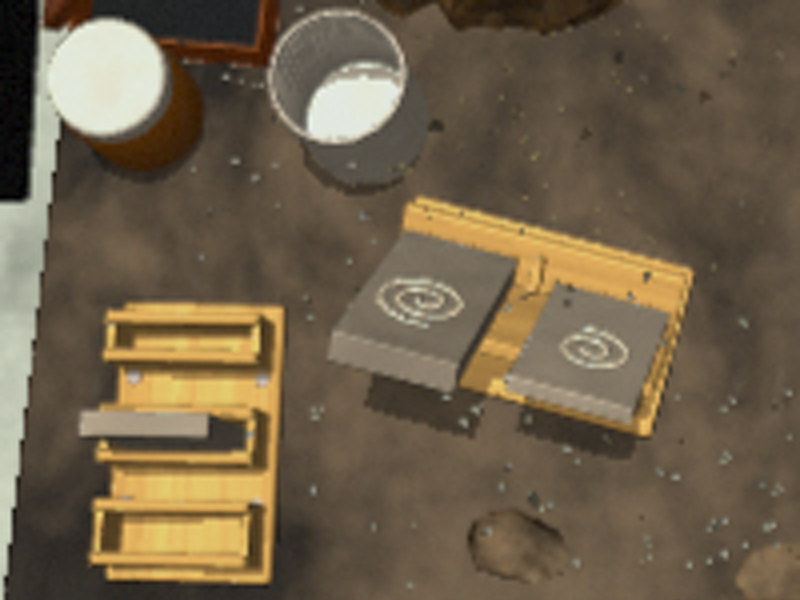

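View pics/sidec.png

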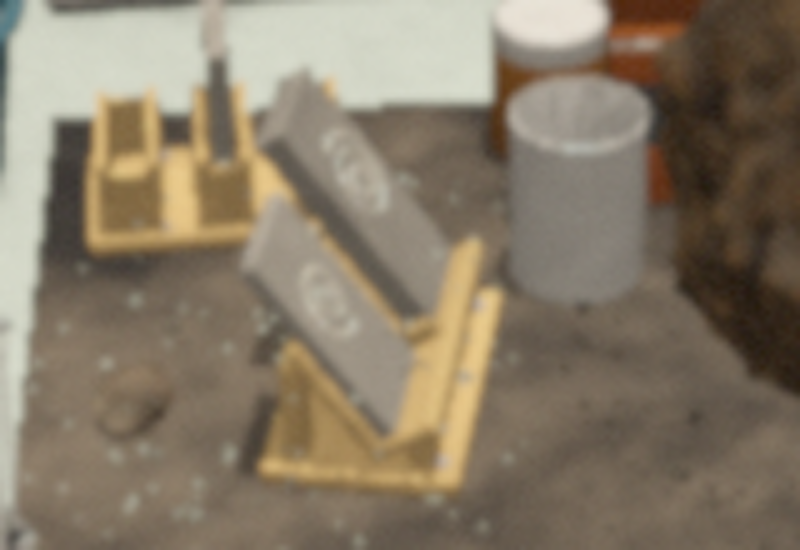

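The crops are clear. Top crop: thick slab at left, top end near (400,360); thin at right, top end near (570,395); wide slot near (172,535), narrow near (185,335). I'll fit planes and edges numerically next.

```bash
cat > m.py <<'E'
from h import *
t=load("top0.npz"); s=load("side0.npz")
T=lambda q:(np.array(q,float)+.5)/4-.5+[150,165]
S=lambda q:(np.array(q,float)+.5)/5-.5+[240,160]
def pts(c,poly):
    m=np.zeros((480,640),np.uint8); cv2.fillPoly(m,[np.round(poly).astype(np.int32)],1); m=cv2.erode(m,np.ones((3,3)))>0
    return cloud(c)[m]
def plane(p):
    for _ in range(5):
        o=p.mean(0); n=np.linalg.svd(p-o)[2][2]; n*=np.sign(n[2]); d=(p-o)@n; p=p[abs(d)<max(.002,2*d.std())]
    return o,n,d.std(),len(p)
R={"thick":(T([(405,235),(515,262),(462,360),(342,330)]),S([(310,75),(455,245),(425,315),(278,140)])),
   "thin":(T([(553,287),(670,315),(637,402),(512,375)]),S([(280,200),(412,345),(392,430),(255,270)]))}
if __name__=="__main__":
  for k,(a,b) in R.items():
    for c,q in((t,a),(s,b)):
        o,n,sd,N=plane(pts(c,q)); print(k,o.round(4),n.round(3),"tilt",np.degrees(np.arcsin(n[2])).round(1),"yaw",np.degrees(np.arctan2(n[1],n[0])).round(1),sd.round(5),N)
  for nm,c,q in(("bench",t,T([(300,430),(450,430),(450,590),(300,590)])),("bench",s,S([(60,300),(230,300),(230,480),(60,480)]))):
    o,n,sd,N=plane(pts(c,q)); print(nm,o.round(4),n.round(3),sd)
  # fin-top height and extent
  for c,nm in((t,"top"),(s,"side")):
    P=cloud(c); hsv=cv2.cvtColor(c["color"],cv2.COLOR_RGB2HSV)
    m=(hsv[...,1]>90)&(hsv[...,2]>120)&(P[...,0]>.42)&(P[...,0]<.65)&(P[...,1]>.14)&(P[...,1]<.27)
    h=np.histogram(P[m][:,2],np.arange(-.01,.07,.004)); print(nm,m.sum(),h[0])
  z=np.zeros((600,800,3),np.uint8)
  z[:600,:400]=cv2.resize(t["color"][237:312,170:220],None,fx=8,fy=8,interpolation=cv2.INTER_CUBIC)
  z[:330,400:]=cv2.resize(t["color"][222:270,231:321],(400*1,213))[:330].shape and cv2.resize(t["color"][222:277,228:328],(400,220)).repeat(1,0)[:1].repeat(330,0)*0
  z[:312,400:]=cv2.resize(s["color"][172:216,252:308],(400,312),interpolation=cv2.INTER_CUBIC)
  z[320:560,400:]=cv2.resize(t["color"][222:276,230:320],(400,240),interpolation=cv2.INTER_CUBIC)
  cv2.imwrite("pics/rackz.png",z[:,:,::-1])
E
sed -i '/repeat(330/d' m.py; python3 m.py
```

```text
thick [0.5931 0.0731 0.0873] [ 0.792 -0.214  0.572] tilt 34.9 yaw -15.1 0.00076 679
thick [0.5941 0.0605 0.0905] [0.829 0.254 0.498] tilt 29.9 yaw 17.0 0.00759 506
thin [ 0.5725 -0.0035  0.0745] [ 0.791 -0.213  0.573] tilt 35.0 yaw -15.1 0.00075 622
thin [ 0.5731 -0.0076  0.074 ] [ 0.796 -0.206  0.57 ] tilt 34.7 yaw -14.5 0.00097 407
bench [0.4971 0.11   0.0058] [-0.108  0.981  0.161] 0.020865720115300298
bench [0.4862 0.0459 0.0008] [0.004 0.003 1.   ] 0.0016231316489594835
top 2218 [  0  10  35  75 915 425  13   4   3   1   2   1   7  61 295 354  15   0
   0]
side 881 [  0   4  24  34 130 177  49  46  50  36  42  48  54  44  33  88  16   0
   1]
```

View pics/rackz.png

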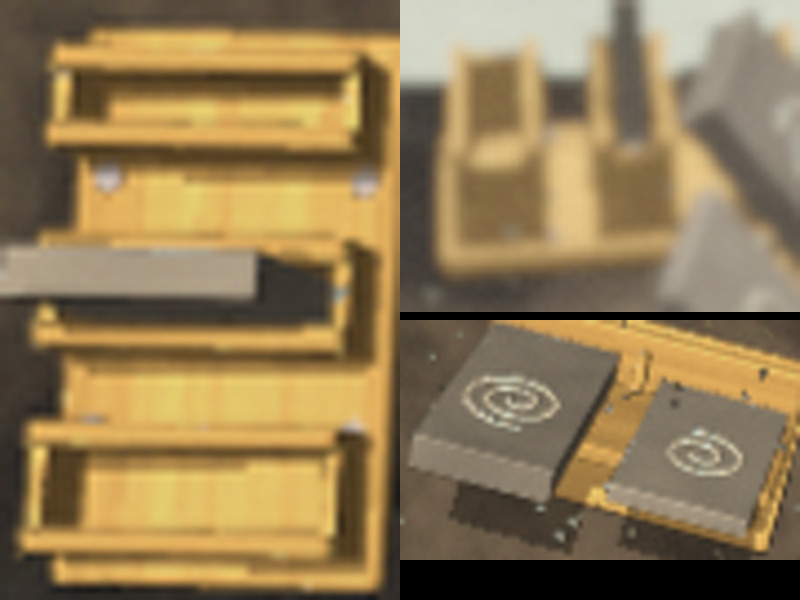

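Crop: wide slot opening is about (30–335, 445–530), narrow about (55–355, 70–125), and the slab top ends are visible. The top-view depth planes agree with the 35° lean at −15° yaw. Next I'll get the rectangles in those planes and the fin lines.

```bash
cat > m2.py <<'E'
from m import *
P=cloud(t); Ps=cloud(s)
for k in R:
    o,n,_,_=plane(pts(t,R[k][0])); y=np.cross([0,0,1],n); y/=np.linalg.norm(y); z=np.cross(n,y)
    hsv=cv2.cvtColor(t["color"],cv2.COLOR_RGB2HSV)
    d=P-o; m=(abs(d@n)<.003)&(np.linalg.norm(d,axis=-1)<.08)
    m&=(hsv[...,1]<90)|(abs(d@z)<.03)&(abs(d@y)<.02)
    m=m.astype(np.uint8); nl,l,st,_=cv2.connectedComponentsWithStats(m,connectivity=4); m=l==1+st[1:,4].argmax()
    q=np.c_[d[m]@y,d[m]@z].astype(np.float32); r=cv2.minAreaRect(q)
    print(k,"rect c",np.round(r[0],4),"size",np.round(r[1],4),"ang",round(r[2],2),len(q))
    p=[np.percentile(q[:,i],[1,99]).round(4) for i in(0,1)]; print(p)
    c=o+r[0][0]*y+r[0][1]*z; print(" centre",c.round(4)," y",y.round(3),"z",z.round(3),"n",n.round(3))
m=(P[...,2]>.042)&(P[...,2]<.060)&(P[...,0]>.42)&(P[...,0]<.65)&(P[...,1]>.14)&(P[...,1]<.27)
hsv=cv2.cvtColor(t["color"],cv2.COLOR_RGB2HSV); m&=hsv[...,1]>90
q=P[m]; print(np.median(q[:,2]))
best=min(np.arange(-10,10,.25),key=lambda a:-np.sum(np.histogram(q[:,:2]@[np.cos(np.radians(a)),np.sin(np.radians(a))],np.arange(.3,.8,.002))[0]**2.))
r=cv2.minAreaRect(q[:,:2].astype(np.float32)); print("yaw",best,"rect",r)
a=np.radians(best); X=q[:,:2]@[np.cos(a),np.sin(a)]; Y=q[:,:2]@[-np.sin(a),np.cos(a)]
h,e=np.histogram(X,np.arange(.42,.62,.002)); print([(round(e[i],3),int(h[i])) for i in range(len(h)) if h[i]>0])
for lo,hi in((.42,.5),(.57,.65)):
    k=(X>lo)&(X<hi); print("Y",np.percentile(Y[k],[0,1,99,100]).round(4))
E
python3 m2.py
```

```text
thick rect c [ 0.001  -0.0025] size [0.1204 0.0599] ang 89.97 955
[array([-0.0283,  0.0305]), array([-0.061 ,  0.0566])]
 centre [0.5947 0.0737 0.0852]  y [ 0.261  0.965 -0.   ] z [-0.552  0.149  0.82 ] n [ 0.792 -0.214  0.572]
thin rect c [0.0002 0.0002] size [0.1062 0.0595] ang 89.79 820
[array([-0.0286,  0.0293]), array([-0.0503,  0.0523])]
 centre [ 0.5725 -0.0034  0.0746]  y [ 0.26   0.965 -0.   ] z [-0.554  0.149  0.819] n [ 0.791 -0.213  0.573]
0.04970595882474749
yaw -1.0 rect ((0.5299195051193237, 0.2022244930267334), (0.0772581622004509, 0.12468332052230835), 88.76056671142578)
[(np.float64(0.464), 44), (np.float64(0.466), 42), (np.float64(0.468), 40), (np.float64(0.47), 5), (np.float64(0.472), 5), (np.float64(0.474), 5), (np.float64(0.476), 4), (np.float64(0.478), 3), (np.float64(0.48), 5), (np.float64(0.482), 4), (np.float64(0.484), 4), (np.float64(0.486), 3), (np.float64(0.488), 12), (np.float64(0.49), 42), (np.float64(0.492), 39), (np.float64(0.494), 39), (np.float64(0.514), 49), (np.float64(0.516), 41), (np.float64(0.518), 34), (np.float64(0.52), 6), (np.float64(0.522), 6), (np.float64(0.524), 2), (np.float64(0.526), 1), (np.float64(0.53), 2), (np.float64(0.532), 3), (np.float64(0.534), 2), (np.float64(0.536), 9), (np.float64(0.538), 39), (np.float64(0.54), 29), (np.float64(0.562), 27), (np.float64(0.564), 45), (np.float64(0.566), 41), (np.float64(0.568), 16), (np.float64(0.57), 4), (np.float64(0.572), 3), (np.float64(0.574), 4), (np.float64(0.576), 4), (np.float64(0.578), 5), (np.float64(0.58), 4), (np.float64(0.582), 58), (np.float64(0.584), 38), (np.float64(0.586), 34), (np.float64(0.588), 7)]
Y [0.173  0.1732 0.2488 0.2492]
Y [0.1726 0.1731 0.2481 0.2484]
```

```bash
cat > g.py <<'E'
from rig import robot, vision
import numpy as np, cv2
from scipy.spatial.transform import Rotation as Ro
a=np.radians(-1.1); ex=np.array([np.cos(a),np.sin(a),0]); C=np.array([.5299,.2022,0])
n=np.array([.7915,-.2135,.5725]); n/=np.linalg.norm(n)
ys=np.cross([0,0,1],n); ys/=np.linalg.norm(ys); zs=np.cross(n,ys)
SL={"thick":dict(c=np.array([.5947,.0737,.0852]),h=.120,t=.016,d=.027,slot=C-.04625*ex),
    "thin":dict(c=np.array([.5725,-.0034,.0746]),h=.105,t=.009,d=.025,slot=C+.04975*ex)}
def rot(y,z): return np.c_[np.cross(y,z),y,z]
sgn=1
def Rg(s=None): return rot((s or sgn)*n,-zs)
def Rp(s=None): return rot((s or sgn)*ex,np.array([0,0,-1.]))
def grasp(k): S=SL[k]; return S["c"]+(S["h"]/2-S["d"])*zs-n*S["t"]/2
def place(k): S=SL[k]; return S["slot"]+[0,0,.010+S["h"]-S["d"]]
E
python3 - <<'E'
from g import *
from h import *
for s in(1,-1):
  for k in SL:
    for nm,p,R in(("pre",grasp(k)+.09*zs,Rg(s)),("g",grasp(k),Rg(s)),("hov",place(k)+[0,0,.065],Rp(s)),("pl",place(k),Rp(s))):
      q=robot.inverse_kinematics(p,R); print(s,k,nm,p.round(3),None if q is None else np.round(q))
P=cloud(load("top0.npz")); print(P[100:210:30,20:160:40,2].round(2)); print(robot.get_obs()["time"])
E
```

```text
1 thick pre [0.52  0.094 0.181] [  18.   35.  -61.  138.   98.   55. -134.]
1 thick g [0.57  0.08  0.108] [  20.   49.  -61.  135.  109.   64. -134.]
1 thick hov [0.484 0.203 0.168] [-44.  27.  22. 122. -18.  34. -10.]
1 thick pl [0.484 0.203 0.103] [-40.  33.  17. 124. -22.  26.  -7.]
1 thin pre [0.504 0.015 0.168] None
1 thin g [0.554 0.002 0.095] [  30.   51.  -61.  139.  116.   63. -133.]
1 thin hov [0.58  0.201 0.155] [-39.  34.  22. 111. -20.  38.  -5.]
1 thin pl [0.58  0.201 0.09 ] [-36.  39.  18. 113. -22.  31.  -3.]
-1 thick pre [0.52  0.094 0.181] [-35.  23.   8. 140. 116.  22.  24.]
-1 thick g [0.57  0.08  0.108] [-15.  34. -11. 137. 125.  33.  20.]
-1 thick hov [0.484 0.203 0.168] [-12.  27. -21. 121.  17.  35. 134.]
-1 thick pl [0.484 0.203 0.103] [-13.  33. -21. 123.  24.  28. 127.]
-1 thin pre [0.504 0.015 0.168] None
-1 thin g [0.554 0.002 0.095] [ -7.  35.  -9. 141. 142.  34.  11.]
-1 thin hov [0.58  0.201 0.155] [ -8.  34. -22. 110.  19.  40. 138.]
-1 thin pl [0.58  0.201 0.09 ] [ -8.  39. -22. 112.  25.  34. 133.]
[[ 0.12 -0.01 -0.2  -0.47]
 [ 0.14 -0.02 -0.21 -0.48]
 [-0.03 -0.01 -0.22 -0.5 ]
 [-0.33 -0.33 -0.22 -0.52]]
0.1
```

```bash
python3 - <<'E'
from g import *
ik=robot.inverse_kinematics
for k in SL:
  for s in(1,-1):
    print(k,s,"retract",[round(float(r),2) for r in np.arange(0,.13,.01) if ik(grasp(k)+r*zs,Rg(s)) is not None])
    print(" vertical",[round(float(r),2) for r in np.arange(0,.2,.02) if ik(grasp(k)+[0,0,r],Rg(s)) is not None])
    for f in(-40,-20,20,40):
      Q=Ro.from_rotvec(n*np.radians(f)).as_matrix()
      print(" phi",f,[round(float(r),2) for r in np.arange(0,.13,.02) if ik(grasp(k)+r*zs,Q@Rg(s)) is not None], ik(place(k)+[0,0,.065],Ro.from_rotvec(ex*np.radians(f)).as_matrix()@Rp(s)) is not None)
E
```

```text
thick 1 retract [0.0, 0.01, 0.02, 0.03, 0.04, 0.05, 0.06, 0.07, 0.08, 0.09, 0.1, 0.11, 0.12]
 vertical [0.0, 0.02, 0.04, 0.06, 0.08, 0.1, 0.12, 0.14, 0.16, 0.18]
 phi -40 [0.0, 0.02, 0.04, 0.06, 0.08, 0.1, 0.12] True
 phi -20 [0.0, 0.02, 0.04, 0.06, 0.08, 0.1, 0.12] True
 phi 20 [0.0, 0.02, 0.04] True
 phi 40 [0.0, 0.02, 0.04] True
thick -1 retract [0.0, 0.01, 0.02, 0.03, 0.04, 0.05, 0.06, 0.07, 0.08, 0.09, 0.1, 0.11, 0.12]
 vertical [0.0, 0.02, 0.04, 0.06, 0.08, 0.1, 0.12, 0.14, 0.16, 0.18]
 phi -40 [0.0, 0.02, 0.04, 0.06, 0.08, 0.1, 0.12] True
 phi -20 [0.0, 0.02, 0.04, 0.06, 0.08, 0.1, 0.12] True
 phi 20 [0.0, 0.02, 0.04, 0.06] True
 phi 40 [0.0, 0.02, 0.04, 0.06] True
thin 1 retract [0.0, 0.01, 0.02, 0.03, 0.04, 0.05, 0.06]
 vertical [0.0, 0.02, 0.04, 0.06, 0.08, 0.1, 0.12, 0.14, 0.16, 0.18]
 phi -40 [0.0, 0.02, 0.04, 0.06, 0.08, 0.1, 0.12] True
 phi -20 [0.0, 0.02, 0.04, 0.06, 0.08, 0.1, 0.12] True
 phi 20 [0.0] True
 phi 40 [0.0, 0.02, 0.04, 0.06] True
thin -1 retract [0.0, 0.01, 0.02, 0.03, 0.04, 0.05, 0.06]
 vertical [0.0, 0.02, 0.04, 0.06, 0.08, 0.1, 0.12, 0.14, 0.16, 0.18]
 phi -40 [0.0, 0.02, 0.04, 0.06, 0.08, 0.1, 0.12] True
 phi -20 [0.0, 0.02, 0.04, 0.06, 0.08, 0.1, 0.12] True
 phi 20 [0.0, 0.02] True
 phi 40 [0.0, 0.02, 0.04, 0.06, 0.08] True
```

```bash
sed -i 's/^sgn=1/sgn=-1/' g.py; python3 - <<'E'
from g import *
robot.gripper_to(.045,60)
robot.goto([.5,.2,.33],Rp()); o=robot.get_obs(); print(o["time"],o["qpos"].round(),o["contact_force"])
p=grasp("thick")+.055*zs
for d in(.12,.08,.04,0): print(d,np.round(robot.inverse_kinematics(p+[0,0,d],Rg())))
print(np.round(robot.inverse_kinematics(grasp("thick"),Rg())))
print("s=+1",np.round(robot.inverse_kinematics(p+[0,0,.08],Rg(1))))
E
```

```text
2.8 [-16.  15. -14. 110.   4.  55. 148.] [ 0.21537921  0.69215977 -0.4631214 ]
0.12 [-38.  13.  14. 134.  74.  19.  72.]
0.08 [-57.  21.  40. 137. 107.   7.  37.]
0.04 [-29.  22.   4. 138. 109.  22.  33.]
0 [ 18.  41. -61. 137. 103.  59.  45.]
[ 20.  49. -61. 135. 109.  64.  46.]
s=+1 [-74.  34.  69. 137. 255.  14.  68.]
```

```bash
python3 - <<'E'
from g import *
q=[18,26,-61,137,103,59,45]
robot.set_joints(q); o=robot.get_obs(); print(o["time"],o["eef_pos"].round(3),o["ee_rot"].round(2).tolist())
p=grasp("thick")
robot.goto(p+.055*zs,Rg()); o=robot.get_obs(); print(o["time"],o["eef_pos"].round(3),o["qpos"].round(),o["contact_force"].round(1))
c=vision.capture("side"); cv2.imwrite("pics/pre.png",cv2.resize(c["color"][100:300,180:430],None,fx=3,fy=3)[:,:,::-1])
E
```

```text
4.375 [0.562 0.083 0.282] [[-0.27, -0.62, 0.73], [-0.96, 0.16, -0.21], [0.01, -0.76, -0.65]]
4.9583 [0.54  0.089 0.153] [ 17.  39. -58. 137. 103.  56.  44.] [ 0.5 -0.2  0.3]
```

View pics/pre.png

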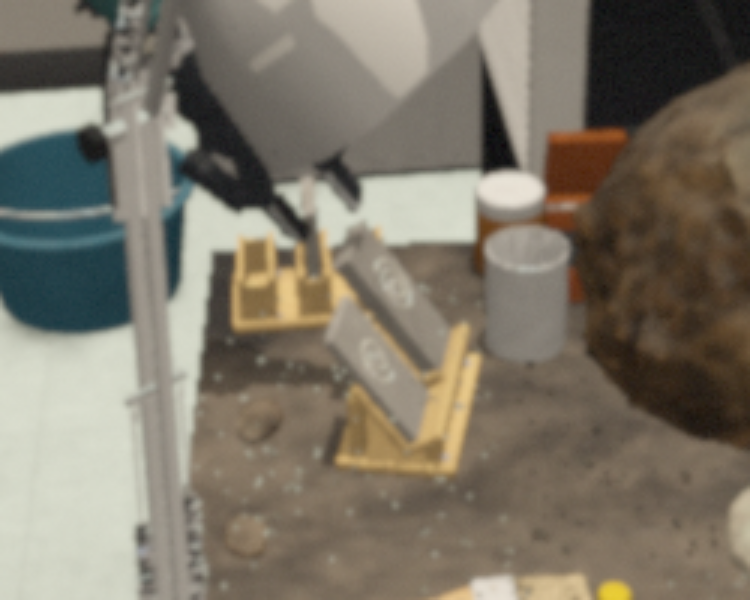

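The fingertips at (300,232) and (350,200) straddle the thick slab's top end at (355,240), in line with its lean. I'll grasp and lift it.

```bash
python3 - <<'E'
from g import *
p=grasp("thick"); ob=robot.get_obs
print("hit",robot.movel(p,max_speed=.06,f_stop=8)); o=ob(); print(o["eef_pos"].round(4),p.round(4),o["contact_force"].round(1))
robot.gripper_to(.008,60); o=ob(); print("w",o["width"],o["contact_force"].round(1),o["finger_force"],o["time"])
robot.movel(p+[0,0,.02],max_speed=.05); o=ob(); print(o["width"],o["contact_force"].round(1),o["qpos"].round())
robot.movel(p+[0,0,.15],max_speed=.12); o=ob(); print(o["width"],o["contact_force"].round(1),o["qpos"].round(),o["time"])
h=place("thick"); print([np.round(robot.inverse_kinematics(h+[0,0,z],Rp())) for z in(.15,.065)])
E
```

```text
hit False
[0.57   0.0806 0.1079] [0.5701 0.0803 0.1077] [-0.3  0.3  0.2]
w 0.015235344037036748 [-2.   1.1  3.8] 59.14215266704559 6.4417
0.015449617743941083 [ 0.1  0.4 -3.6] [ 17.  43. -56. 135. 107.  57.  45.]
0.015293789701010268 [-0.3  0.6 -4.4] [ 25.  27. -62. 130.  86.  46.  66.] 8.225
[array([ 20.,  33., -67., 115.,  37.,  56., 113.]), array([ 13.,  37., -58., 120.,  44.,  48., 107.])]
```

```bash
python3 - <<'E'
from g import *
from h import *
h=place("thick"); ob=robot.get_obs
robot.goto(h+[0,0,.15],Rp()); robot.movel(h+[0,0,.055],max_speed=.15)
o=ob(); print(o["time"],o["eef_pos"].round(4),h.round(4),o["contact_force"].round(1),o["width"])
c=vision.capture("side"); np.savez("side1.npz",**c); c2=vision.capture("top"); np.savez("top1.npz",**c2)
z=np.hstack([cv2.resize(c["color"][130:230,230:330],(400,400),interpolation=2),cv2.resize(c2["color"][225:325,160:260],(400,400),interpolation=2)])
cv2.imwrite("pics/hov1.png",z[:,:,::-1])
E
```

```text
9.8417 [0.484  0.2035 0.1585] [0.4837 0.2031 0.103 ] [ 0.  1. -3.] 0.014877263134320988
```

View pics/hov1.png

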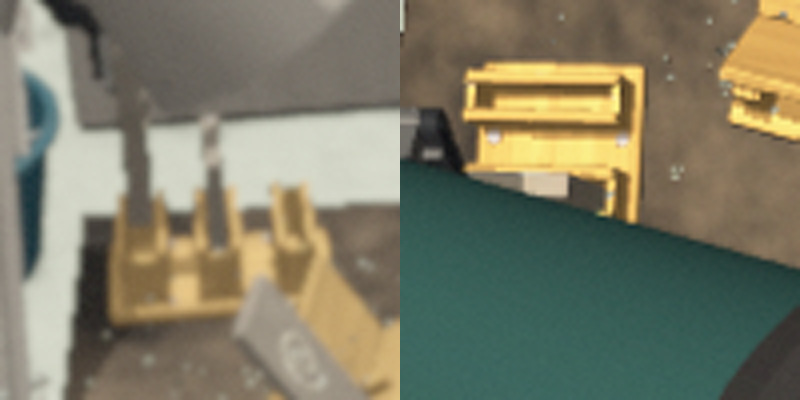

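The side crop shows the slab's foot at (140,225), centred between the wide slot's fins at about (122) and (162). The top view is blocked by the arm. I'll insert it with a force stop.

```bash
cat >> g.py <<'E'
def insert(h):
    ob=robot.get_obs; a=ex; b=np.array([-ex[1],ex[0],0])
    for dx,dy in[(0,0),(.0012,0),(-.0012,0),(.0022,0),(-.0022,0),(0,.002),(0,-.002)]:
        off=dx*a+dy*b
        robot.movel(np.r_[(h+off)[:2],ob()["eef_pos"][2]],max_speed=.03)
        hit=robot.movel(h+off-[0,0,.004],max_speed=.04,f_stop=10); o=ob()
        print(dx,dy,hit,"above",round((o["eef_pos"][2]-h[2])*1e3,2),o["contact_force"].round(1),o["time"])
        if o["eef_pos"][2]<h[2]+.006: return True
        robot.movel(o["eef_pos"]+[0,0,.006],max_speed=.05)
    return False
E
python3 - <<'E'
from g import *
print(insert(place("thick")),robot.get_obs()["width"])
E
```

```text
0 0 True above 1.67 [-0.3 -0.   4.9] 11.4167
True 0.015343673273409398
```

```bash
python3 - <<'E'
from g import *
from h import *
ob=robot.get_obs; h=place("thick")
robot.gripper_to(.030); o=ob(); print(o["width"],o["contact_force"].round(1))
robot.movel(h+[0,0,.15],max_speed=.15); o=ob(); print(o["time"],o["qpos"].round(),o["contact_force"].round(1))
c=vision.capture("side"); np.savez("side2.npz",**c)
robot.gripper_to(.040)
# preparing thin: high point over the stand, then pre
p=grasp("thin"); print([robot.inverse_kinematics(p+.05*zs+[0,0,z],Rg()) for z in(.15,.1,.05,0)])
z=cv2.resize(c["color"][130:230,230:330],(500,500),interpolation=2); cv2.imwrite("pics/p1.png",z[:,:,::-1])
E
```

```text
0.03011249502199214 [ 0.7 -0.4 -0.4]
12.8583 [ 20.  33. -66. 115.  36.  56. 114.] [ 0.2  0.2 -0.4]
[array([ 28.99790169,  13.8083196 , -51.26720983, 134.6357828 ,
        81.43129516,  29.54440057,  74.53221447]), array([ 14.96679618,  17.66380136, -36.62973891, 138.10854243,
        98.18646022,  28.6759475 ,  56.25969319]), array([ 11.53028621,  24.33310083, -34.1408269 , 140.66651062,
       112.31759406,  33.55142459,  41.32347774]), array([ 11.78378063,  32.46064799, -35.92917084, 142.40332843,
       121.01533116,  41.50975027,  32.58394157])]
```

View pics/p1.png

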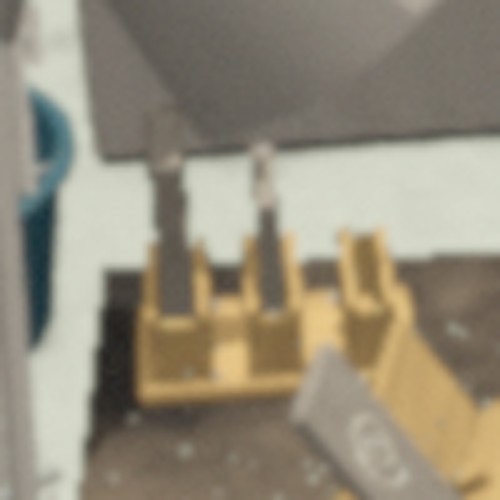

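The thick slab stands upright in the wide slot at (175,270), next to the racked slab at (268,240). Now the thin slab.

```bash
python3 - <<'E'
from g import *
ob=robot.get_obs; p=grasp("thin"); b=p+.045*zs
robot.goto(b+[0,0,.15],Rg()); robot.goto(b+[0,0,.06],Rg()); robot.goto(b,Rg())
o=ob(); print(o["time"],o["eef_pos"].round(4),b.round(4),o["qpos"].round(),o["contact_force"].round(1))
print("hit",robot.movel(p,max_speed=.06,f_stop=8)); o=ob(); print(o["eef_pos"].round(4),p.round(4),o["contact_force"].round(1))
robot.gripper_to(.003,60); o=ob(); print("w",o["width"],o["contact_force"].round(1),o["finger_force"],o["time"])
robot.movel(p+[0,0,.02],max_speed=.05)
robot.movel(p+[0,0,.15],max_speed=.12); o=ob(); print(o["width"],o["contact_force"].round(1),o["qpos"].round(),o["time"])
h=place("thin"); print([np.round(robot.inverse_kinematics(h+[0,0,z],Rp())) for z in(.15,.065)])
E
```

```text
14.85 [0.5295 0.0088 0.1319] [0.5289 0.0084 0.1315] [ 18.  36. -45. 142. 118.  46.  37.] [ 0.7 -0.4  0.7]
hit False
[0.5535 0.0018 0.0945] [0.5537 0.0017 0.0946] [-0.6 -0.3  0.2]
w 0.00811382673297035 [-2.   0.5  3.9] 59.011210799217224 16.1333
0.00821144666763217 [ 0.2  0.2 -1.3] [ 20.  19. -40. 135.  94.  29.  63.] 17.9167
[array([  8.,  32., -45., 106.,  28.,  54., 129.]), array([  7.,  39., -44., 109.,  37.,  47., 121.])]
```

```bash
python3 - <<'E'
from g import *
h=place("thin"); ob=robot.get_obs
robot.goto(h+[0,0,.17],Rp()); robot.movel(h+[0,0,.05],max_speed=.12)
o=ob(); print(o["time"],o["eef_pos"].round(4),h.round(4),o["contact_force"].round(1),o["width"])
ok=insert(h); print(ok,ob()["width"])
if ok:
    robot.gripper_to(.028); print(ob()["contact_force"].round(1))
    robot.movel(h+[0,0,.17],max_speed=.15); robot.goto([.5,.45,.3],Rp())
    for n in("top","side"): np.savez(n+"3.npz",**vision.capture(n))
    c=np.load("side3.npz")["color"]; c2=np.load("top3.npz")["color"]
    z=np.hstack([cv2.resize(c[130:230,230:330],(400,400),interpolation=2),cv2.resize(c2[165:325,150:310],(400,400),interpolation=2)])
    cv2.imwrite("pics/p2.png",z[:,:,::-1]); print(ob()["time"])
E
```

```text
20.1667 [0.5803 0.2017 0.1408] [0.5796 0.2012 0.09  ] [ 0.8  0.1 -1.1] 0.008031031685065899
0 0 True above 1.2 [-0.7 -1.1  5.2] 21.5417
True 0.00840863453979366
[-0.1  1.  -0.7]
24.2833
```

View pics/p2.png

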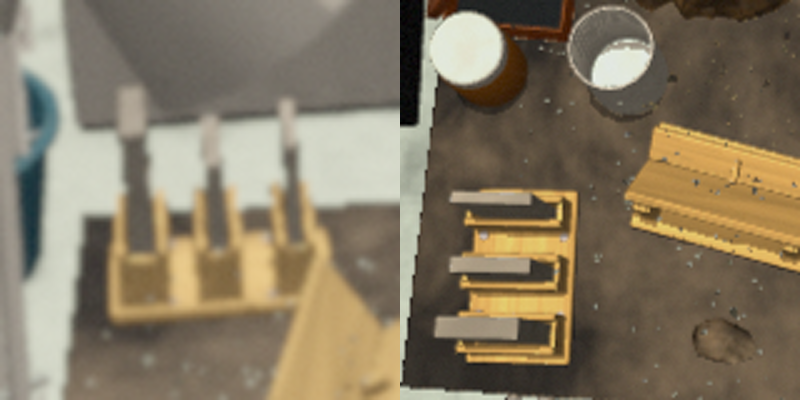

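Both slabs stand upright in their slots: in the side crop they are at (135,170) and (290,170), with the racked slab unmoved between them. I'll check their top heights against the floor before handing in.

```bash
python3 - <<'E'
from h import *
from rig import robot
P=cloud(load("top3.npz"))
for nm,x0,x1 in(("thick",.46,.505),("racked",.51,.55),("thin",.565,.60)):
    m=(P[...,0]>x0)&(P[...,0]<x1)&(P[...,1]>.16)&(P[...,1]<.25)&(P[...,2]>.085)
    q=P[m]; print(nm,np.percentile(q[:,2],[5,50,95]).round(4),q.mean(0).round(4),"expected top",{"thick":.13,"racked":.105,"thin":.115}[nm])
    k=q[q[:,2]>np.median(q[:,2])-.004]; print(" slope z(y) mm/m",(np.polyfit(k[:,1],k[:,2],1)[0]*1e3).round(1))
E
```

```text
thick [0.096  0.1285 0.1311] [0.4833 0.1987 0.1246] expected top 0.13
 slope z(y) mm/m 0.7
racked [0.0958 0.1038 0.1066] [0.5307 0.2003 0.103 ] expected top 0.105
 slope z(y) mm/m 5.5
thin [0.0898 0.1129 0.1164] [0.5784 0.1988 0.1088] expected top 0.115
 slope z(y) mm/m -3.3
```

Both tops read 1.5–2 mm below nominal and the racked slab reads 1.2 mm below, so that is camera bias and the slabs are seated on the floor.

```bash
python3 -c "
from rig import robot
print(robot.sign_off())"
```

```text
the job is handed in; nothing more can be done
None
```

Both slabs stand upright on the slot floors, the thick one in the wide slot and the thin one in the narrow slot; the robot's clock read about 24 s at the last check, and the job is handed in.

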